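# Shut off and bleed a bench air outlet

### The job

Bleed the bench air outlet: first swing the lever of its ball valve fully shut, so that it lies square across the pipe. Then grip the knurled sleeve of the coupler on the outlet block, turn it until the keyway hidden inside it drops over the lock pin, push it fully down against its spring and keep it there: your program finishes while the gripper is still holding the sleeve home, so that the trapped air can bleed away. Do not push the sleeve down while the air is still on, leave the lever shut, and leave everything else on the bench where it is.

Things in the scene. Friction and masses are not known exactly. Their poses are not given: they have to be found in the camera images.
- outlet: Bench air outlet, fixed: steel foot plate 84 x 300 x 8 mm with, along its y: a face-up gauge (46 mm across, 58 mm high, centre at y = -58 mm), an aluminium block 60 x 64 mm, top 46 mm above the bench, a brass ball valve (y = 90 mm) and a pipe elbow (y = 166 mm, 43 mm high). The pipe runs along y. Origin on the bench under the upright axis of the coupler on top of the block; z up.
- valve_stem (a point): Point on the upright axis about which the ball valve's lever swings, at the height of the lever's grip, 61.5 mm above the bench and 90 mm from the coupler's axis; axes as the outlet's.
- lever_grip (a point): Middle of the lever's black rubber grip, 85 mm from the stem axis, 61.5 mm above the bench. The grip is 18 mm wide, 12 mm thick (55.5 to 67.5 mm above the bench) and 62 mm long (54 to 116 mm from the stem axis); nearer the stem the lever is a steel bar 13 mm wide, rather lower. y points from the stem out along the lever, z up.
- valve_lever (a joint): Lever angle (rad): 0 = in line with the pipe, pointing away from the coupler along the outlet's +y: open, air on. Grows counter-clockwise seen from above to its stop at 1.571 = square across the pipe, pointing along the outlet's -x: shut. Starts open, at 0 to 0.25. Takes about 2 N at the grip and stays where it is left.
- sleeve: Knurled steel sleeve round the coupler on the block: upright cylinder 36 mm across, 34 mm tall, z up; origin on its axis at its underside, 72 mm above the bench when up. It only slides up and down and turns about its axis, with little friction. Hidden inside: one keyway 8 mm wide for one lock pin 4 mm wide, 13 mm from the axis. Nothing outside, nor this body's x or y axis, marks where it is.
- sleeve_grip (a point): On the sleeve's axis, 22 mm above its underside: a good height to grip. The keyway must be turned 0.35 to 1.2 rad clockwise (from above) to meet the pin; find it by turning while pressing with 5 to 12 N, or by trying every 0.1 to 0.15 rad. Off the keyway the sleeve goes down only 2 to 3 mm and meets the pin hard; within about 0.13 rad of it, 8 mm. Once down it hardly turns.
- sleeve_travel (a joint): How far the sleeve is pushed down (m): 0 = up, about 0.0025 = on the lock pin, 0.008 = fully home, underside on the coupler's shoulder. A spring pushes it up, with 4.5 N when up and 10.5 N when home; let go, it rises again.
- plug_top (a point): Top of the blanked brass test plug (17 mm across flats) that stands in the coupler's mouth on the sleeve's axis, 118 mm above the bench, 12 mm above the raised sleeve's top; it does not move. Under the sleeve are the coupler's shoulder (35 mm across, top 64 mm above the bench) and its hexagon (32 mm across flats) down to the block.
- die_grinder: air die grinder lying on its side behind the block, 38 mm thick, about 210 mm long over all; origin under its body
- spare_coupler: small loose brass coupler standing on the bench by itself, 25 mm across, 44 mm tall (not the one to work on); origin under its centre
- loop_tool: wooden-handled loop trimming tool lying on the robot's side of the block, 19 mm thick, about 190 mm long; origin under its handle
- pigment_can: closed tin, 74 mm across, 98 mm tall; origin under its centre
- spatula: small plastering trowel with a wooden handle and a flat steel blade, lying on the bench, about 235 mm long, 21 mm thick at the handle; origin under the blade end of its handle
- mixing_bowl: black rubber mixing bowl, 124 mm across, 55 mm tall; origin under its centre
- batten: loose wooden batten 20 x 240 x 32 mm lying beyond the outlet; origin under its centre

How it is judged:
By the outcome, as a careful person would: the job done as asked, in the order asked, and still so for the second after the job is handed in, while the arm keeps its last pose, push and grip.
It also fails if it takes over 54 s, if anything falls off the work surface, if the arm or the gripper's body presses on something with over 40 N, if the wrist force passes 120 N, or if a joint passes its speed limit or range.

### The arm

A 7-joint arm with a two-finger parallel gripper is mounted at the origin on the work surface. World frame = base frame: x ahead of the robot, y to its left, z up, the work surface at z = 0. Lengths are in mm, angles in rad, forces in N, time in s.
With the tool pointing down it reaches from about 350 to 900 mm from the base axis. Payload 19.9 kg.
Tool frame: the origin (TCP) lies where the fingers leave the gripper's body, on its centre line; the fingertips stand 73 mm ahead of it and the grasp point (between the pads) lies 54 mm ahead of it; x points along the fingers, z is the direction in which the jaws open and shut, and the axes are right-handed (so a half turn about x gives the same grasp; the last joint's range is limited). The gripper opens to 85 mm and grips with 20 to 120 N. Pads are 22 mm wide; open, the fingers measure 114 mm over their backs; the gripper's body (76 mm by 85 mm) begins 54 mm behind the grasp point. The pads swing forward as they close: fully open they stand 13 mm farther back than shut.
Start: joints at [-1.151, 0.417, -0.01, 1.614, 0.005, 1.111, -0.053], TCP at [278.462, 559.524, 303.86] pointing down, gripper open.
Joint ranges: [-2.81, 2.81], [-0.39, 2.02], [-1.27, 1.25], [0.06, 2.57], [-1.19, 4.33], [0.19, 2], [-2.82, 2.82]. Speed limits (rad/s): [1.89, 1.89, 2.39, 2.39, 3.01, 3.01, 3.01].

### API

Orientations are given as [roll, pitch, yaw] about the fixed x, y, z axes, in that order (R = Rz(yaw) Ry(pitch) Rx(roll)).
In Python, from station import robot gives the robot as it stands. The module is installed in compiled form; this text tells all that it offers.
- The arm moves only by the shell command python3 -m crank 'ROWS' [FORCE]. ROWS is JSON, a list of rows, each an object of numbers: "x", "y", "z": the shift along the tool's x, y, z in units of 25 mm (1.0 is 25 mm); "spin": the turn about the tool's x in units of 8 degrees (1.0 is 8 degrees); "grip": the opening, from 0 (shut) to 1 (fully open). In form: [{"x": .., "y": .., "z": .., "spin": .., "grip": ..}, ...]. A call has 1 to 10 rows; each row is the pose to reach, as a shift and turn from the pose measured when the call began, along the tool's axes at that moment; what a row does not reach only later rows make up. A row lasts 1/8 s, in which the tool goes at most 62.5 mm and 10.7 degrees, less where a joint would pass 70% of its speed; a pose out of reach is approached as far as the arm can. A call with a gripper value outside its range is refused whole. The fingers move at their own pace and stop on an object; FORCE is the grip in N (left out, the last holds). Time passes only in rows, so rows that repeat a pose let the fingers close. It gives the time, the measured TCP pose, the force and the opening at its end, in the units of the state.
- robot.observe(): the state, without advancing time (a new reading comes with each control period).
- robot.get_image(name): name is "scene" or "top" or "wrist"; returns (picture, depth): 384x512x3 uint8, red, green, blue; 384x512 float32, mm along the optical axis (not along the pixel's ray), 0 where there is no reading.
- robot.calibration(name): a dict with "fx", "fy", "cx", "cy" (pixels), "k1" (the pictures are not rectified: a ray, as slopes to the right and down, at radius r is drawn at 1 + k1 r^2 times it, then the intrinsics apply), "R" (3x3) and "t" (3): a world point X has camera coordinates R X + t. Camera axes: x right, y down, z forward; pixel columns grow to the right and rows downward; lengths in mm; the calibration is good to about 2 mm. A picture is of the moment at which its call begins: read the wrist's pose just before it. calibration takes no time and is no camera call; for the wrist camera it gives the pose at the moment of the call.
- robot.job_done(): hands the job in, once; it reports no verdict.
Trained networks look in the newest picture that a camera, given by its name, has taken for a name from the list of things; names that differ only in an ending like _2 or _b are one class to them, and where a whole thing is asked for, a point or a joint stands for the part that bears it (a point fixed in the world has none). Each returns a list of dicts, best first, with "conf" (0 to 1); they miss things now and then, are a little off and sometimes report something else, mostly with a low value. They report only what shows in the picture. A call takes as long as a camera call.
- robot.search_frame(camera, name): "point" ([x, y, z] in mm, in world coordinates, good to about 4 mm: the middle of the surface that is visible of it).
- robot.pinpoint(camera, name): "point" ([x, y, z] in mm, in world coordinates, good to about 4 mm: a listed point, or the origin of a listed thing).
The state is a dict: "clock": time; "joint_positions": joint angles; "dq": joint speeds; "joint_efforts": joint torques, N m; "eef_pos": TCP position; "ee_rot": TCP orientation; "contact_force": force on the tool from outside, world axes, zero at the start; "torque": the same for the moment, N m; "width": finger opening in mm.
Only numpy, scipy, OpenCV 4.12 (cv2) and the standard library are available. Lean on these libraries where they do the work, as an engineer would, in place of code of your own. Each camera call takes 0.05 s, during which the arm holds its last target.

## Working session

There is one attempt and no reset: what is moved stays moved. The work goes in short steps, Python scripts to look and compute and a shell command to move; the robot and the scene stay as the last step left them, time stands still between calls to the robot, and variables do not carry over. Pictures are saved under pics/ and viewed, and the job is handed in when it is done.

```bash
mkdir -p pics
cat > h.py <<'E'
from station import robot
import numpy as np, cv2
from scipy.spatial.transform import Rotation as Ro
def snap(cam,name):
    im,d=robot.get_image(cam); cv2.imwrite(f'pics/{name}.png',im[:,:,::-1]); return im,d
def st():
    s=robot.observe(); R=Ro.from_euler('xyz',s['ee_rot']).as_matrix(); return s,R,np.array(s['eef_pos'])
def need(target_grasp, off=54):
    s,R,p=st(); return R.T@(np.array(target_grasp)-(p+R[:,0]*off))/25
E
python3 - <<'E'
from h import *
s,R,p=st(); print(s); print(R.round(3))
for c in ['top','scene']:
    snap(c,c+'0')
    for n in ['outlet','valve_stem','lever_grip','sleeve_grip','plug_top','pigment_can','mixing_bowl','die_grinder','loop_tool','spare_coupler','spatula','batten']:
        print(c,n,[(np.round(r['point']).tolist(),round(r['conf'],2)) for r in robot.pinpoint(c,n)[:2]])
E
```

```text
{'clock': 0.0, 'joint_positions': array([-1.15047989,  0.41796409, -0.0102728 ,  1.61416901,  0.00468739,
        1.11068474, -0.05305206]), 'dq': array([ 0.0001229 ,  0.00027741, -0.00083552, -0.00080445, -0.00041789,
        0.00013167, -0.00142633]), 'joint_efforts': array([ 5.96110531e-04, -8.64455509e+01,  6.79016747e-01, -4.34910321e+01,
        1.91956374e-02,  7.15708928e-03,  9.19357331e-05]), 'eef_pos': array([278.38768894, 559.29279999, 303.26869129]), 'ee_rot': array([-3.06545744,  1.56959472, -1.95655461]), 'contact_force': array([ 0.15054268, -0.15670957, -0.28507353]), 'torque': array([-0.02497444,  0.01129707,  0.04807715]), 'width': 85.2159666440891}
[[-0.    -0.895  0.446]
 [-0.001  0.446  0.895]
 [-1.    -0.    -0.001]]
top outlet [([553.0, 50.0, -1.0], 0.89)]
top valve_stem [([574.0, 130.0, 64.0], 0.6)]
top lever_grip [([596.0, 220.0, 60.0], 0.54)]
top sleeve_grip [([554.0, 49.0, 98.0], 0.53)]
top plug_top [([551.0, 50.0, 118.0], 0.96)]
top pigment_can [([656.0, -401.0, 3.0], 0.91), ([548.0, 49.0, 100.0], 0.65)]
top mixing_bowl [([364.0, -380.0, 0.0], 0.6), ([596.0, 218.0, 58.0], 0.18)]
top die_grinder [([635.0, 12.0, -2.0], 0.7)]
top loop_tool [([413.0, 128.0, 1.0], 0.75)]
top spare_coupler [([437.0, -45.0, -0.0], 0.6)]
top spatula [([417.0, 432.0, -2.0], 0.88), ([573.0, 130.0, 66.0], 0.32)]
top batten [([554.0, 48.0, 75.0], 0.43)]
scene outlet [([553.0, 48.0, 2.0], 0.74)]
scene valve_stem [([576.0, 135.0, 63.0], 0.95), ([715.0, 39.0, -4.0], 0.67)]
scene lever_grip [([603.0, 217.0, 59.0], 0.7)]
scene sleeve_grip [([551.0, 45.0, 92.0], 0.63)]
scene plug_top [([555.0, 48.0, 120.0], 0.78)]
scene pigment_can [([664.0, -408.0, 1.0], 0.84)]
scene mixing_bowl [([362.0, -377.0, 2.0], 0.84)]
scene die_grinder []
scene loop_tool [([414.0, 128.0, 2.0], 0.82)]
scene spare_coupler [([434.0, -44.0, -1.0], 0.58)]
scene spatula [([418.0, 428.0, -1.0], 0.86)]
scene batten [([716.0, 40.0, -1.0], 0.93)]
```

View pics/top0.png

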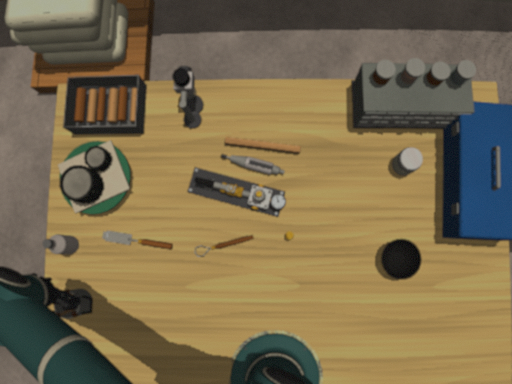

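View pics/scene0.png

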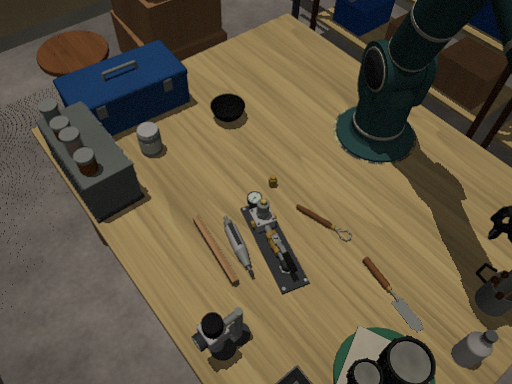

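```bash
python3 -m crank '[{"y":-1.8,"z":-1,"spin":1,"grip":1},{"y":-3.6,"z":-2.1,"spin":2},{"y":-5.4,"z":-3.1,"spin":3},{"y":-7.2,"z":-4.2,"spin":4},{"y":-9,"z":-5.2,"spin":5},{"y":-10.8,"z":-6.2,"spin":6},{"y":-12.6,"z":-7.3,"spin":7},{"y":-14.4,"z":-8.3,"spin":8},{"y":-16.2,"z":-9.4,"spin":9},{"y":-17.7,"z":-10.3,"spin":9.8}]'
python3 - <<'E'
from h import *
s,R,p=st(); print(s['clock'],s['joint_positions'].round(2),p.round(1),R.round(3).tolist(),s['contact_force'].round(1))
snap('wrist','w1'); 
for n in ['outlet','valve_stem','lever_grip','sleeve_grip','plug_top']:
        print(n,[(np.round(r['point'],1).tolist(),round(r['conf'],2)) for r in robot.pinpoint('wrist',n)[:2]])
E
```

```text
1.3 [-1.15  0.42 -0.01  1.61  0.    1.11 -0.05] [278.5 559.5 303.8] [[0.0, -0.895, 0.446], [-0.0, 0.446, 0.895], [-1.0, -0.0, -0.0]] [ 0.8 -0.7 -0.4]
outlet []
valve_stem []
lever_grip []
sleeve_grip []
plug_top []$[0]: bad value
```

View pics/w1.png

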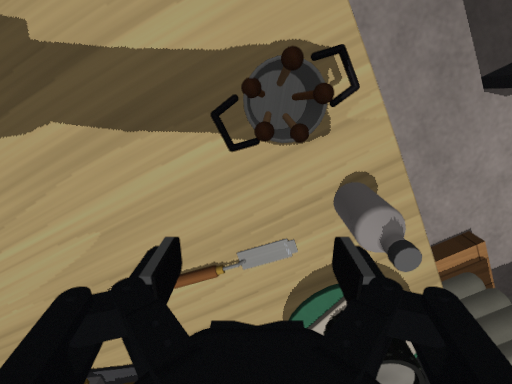

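The wrist image shows the spatula and a pot with the arm still at its start pose: the call was refused, so I'll give all five keys in every row.

```bash
python3 -m crank '[{"x":0,"y":-1.8,"z":-1,"spin":1,"grip":1},{"x":0,"y":-3.6,"z":-2.1,"spin":2,"grip":1},{"x":0,"y":-5.4,"z":-3.1,"spin":3,"grip":1},{"x":0,"y":-7.2,"z":-4.2,"spin":4,"grip":1},{"x":0,"y":-9,"z":-5.2,"spin":5,"grip":1},{"x":0,"y":-10.8,"z":-6.2,"spin":6,"grip":1},{"x":0,"y":-12.6,"z":-7.3,"spin":7,"grip":1},{"x":0,"y":-14.4,"z":-8.3,"spin":8,"grip":1},{"x":0,"y":-16.2,"z":-9.4,"spin":9,"grip":1},{"x":0,"y":-17.7,"z":-10.3,"spin":9.8,"grip":1}]'
python3 - <<'E'
from h import *
s,R,p=st(); print(s['clock'],s['joint_positions'].round(2),p.round(1),R.round(3).tolist(),s['contact_force'].round(1))
snap('wrist','w2');
E
```

```text
clock: 2.85
eef_pos: [560.7, 130.0, 304.1]
ee_rot: [-0.026, 1.57, -0.29]
contact_force: [0.7, -0.4, -0.3]
width: 85.4
2.85 [-0.63  0.35  0.44  1.75 -0.17  1.08 -0.4 ] [560.7 130.  304.1] [[0.0, 0.261, 0.965], [-0.0, 0.965, -0.261], [-1.0, -0.0, 0.0]] [ 0.7 -0.4 -0.3]
```

View pics/w2.png

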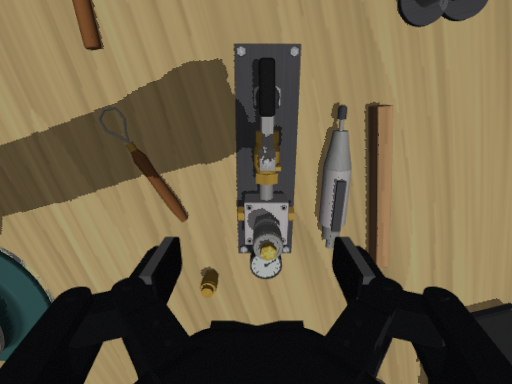

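The wrist image shows the whole outlet upright in the picture: plate corners near (236,44), (300,44), (294,252), (239,252), lever grip at (267,88) in line with the pipe, plug at (267,250).

```bash
cat >> h.py <<'E'
def topix(cal,uv,z):
    R,t=np.array(cal['R']),np.array(cal['t']); x=(uv[0]-cal['cx'])/cal['fx']; y=(uv[1]-cal['cy'])/cal['fy']
    u,v=x,y
    for _ in range(20):
        k=1+cal['k1']*(u*u+v*v); u,v=x/k,y/k
    d=R.T@np.array([u,v,1]); c=-R.T@t
    return c+d*(z-c[2])/d[2]
def rep(cam,names):
    for n in names: print(cam,n,[(np.round(r['point'],1).tolist(),round(r['conf'],2)) for r in robot.pinpoint(cam,n)[:2]])
E
python3 - <<'E'
from h import *
cal=robot.calibration('wrist')
for uv,z in [((236,44),8),((300,44),8),((294,252),8),((239,252),8),((267,60),67.5),((267,115),67.5),((268,251),118)]: print(uv,topix(cal,uv,z).round(1))
im,d=snap('wrist','w2b'); rep('wrist',['outlet','valve_stem','lever_grip','sleeve_grip','plug_top'])
c=im[20:280,180:350]; cv2.imwrite('pics/w2c.png',cv2.resize(c,None,fx=2.2,fy=2.2,interpolation=2)[:,:,::-1])
E
```

```text
(236, 44) [580.  272.2   8. ]
(300, 44) [656.9 250.7   8. ]
(294, 252) [581.4 -36.9   8. ]
(239, 252) [497.2 -13.    8. ]
(267, 60) [608.1 237.3  67.5]
(267, 115) [593.3 182.4  67.5]
(268, 251) [555.2  44.3 118. ]
wrist outlet [([548.3, 43.3, -0.1], 0.7)]
wrist valve_stem [([576.4, 133.4, 61.8], 0.6)]
wrist lever_grip [([594.7, 218.3, 61.0], 0.82)]
wrist sleeve_grip [([556.4, 47.5, 93.5], 0.79)]
wrist plug_top [([551.5, 48.6, 120.9], 0.95)]
```

View pics/w2c.png

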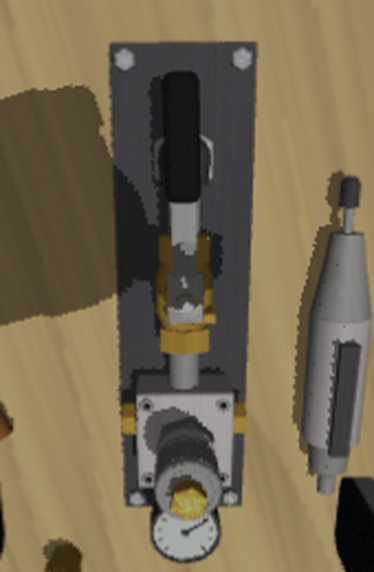

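```bash
python3 -m crank '[{"x":1,"y":1.9,"z":0.3,"spin":0,"grip":0.5},{"x":2,"y":3.85,"z":0.6,"spin":0,"grip":0.5},{"x":3.5,"y":3.85,"z":0.6,"spin":0,"grip":0.5},{"x":4.5,"y":3.85,"z":0.6,"spin":0,"grip":0.5},{"x":5,"y":3.85,"z":0.6,"spin":0,"grip":0.5},{"x":5,"y":3.85,"z":0.6,"spin":0,"grip":0.5}]'
python3 - <<'E'
from h import *
snap('wrist','w3'); rep('wrist',['lever_grip','valve_stem'])
E
```

```text
clock: 3.95
eef_pos: [598.1, 222.7, 178.8]
ee_rot: [3.076, 1.57, 2.82]
contact_force: [0.0, -0.1, 1.3]
width: 42.5
wrist lever_grip [([594.8, 217.4, 59.1], 0.83)]
wrist valve_stem [([572.3, 134.1, 62.8], 0.66), ([640.5, 5.8, -2.9], 0.61)]
```

View pics/w3.png

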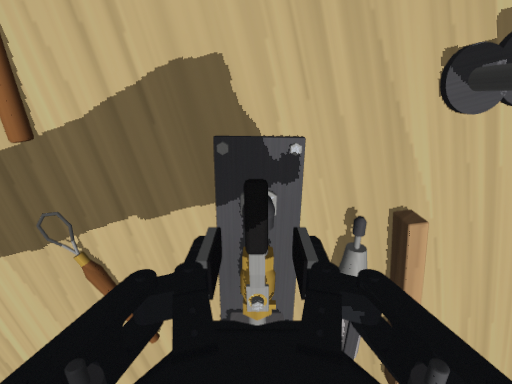

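The lever grip (256,215) lies midway between the open fingers, so I descend and narrow.

```bash
python3 -m crank '[{"x":1,"y":0,"z":0,"spin":0,"grip":0.5},{"x":2,"y":0,"z":0,"spin":0,"grip":0.45},{"x":2.28,"y":0,"z":0,"spin":0,"grip":0.37},{"x":2.28,"y":0,"z":0,"spin":0,"grip":0.37}]'
python3 - <<'E'
from h import *
s,R,p=st(); print(R.round(3).tolist(), s['joint_positions'].round(2))
S=np.array([577,134.]); q=p[:2]-S; r=np.hypot(*q); print(r,np.degrees(np.arctan2(q[1],q[0])))
# arc plan: rotate about stem CCW
for a in np.arange(8,105,8):
    c,si=np.cos(np.radians(a)),np.sin(np.radians(a))
    d=np.array([[c,-si],[si,c]])@q-q
    t=R.T@np.array([d[0],d[1],0])/25
    print(a,t.round(2),'spin',-a/8)
E
```

```text
clock: 4.6
eef_pos: [599.2, 222.7, 123.8]
ee_rot: [0.925, 1.569, 0.668]
contact_force: [-0.2, 0.4, 0.5]
width: 31.5
[[0.002, 0.254, 0.967], [0.001, 0.967, -0.254], [-1.0, 0.002, 0.001]] [-0.65  0.68  0.34  1.71 -0.29  0.81 -0.43]
91.39395698735767 75.961377951866
8 [-0.   -0.04 -0.51] spin -1.0
16 [-0.   -0.15 -1.01] spin -2.0
24 [-0.   -0.33 -1.48] spin -3.0
32 [-0.   -0.58 -1.93] spin -4.0
40 [-0.   -0.88 -2.34] spin -5.0
48 [-0.01 -1.24 -2.7 ] spin -6.0
56 [-0.01 -1.65 -3.01] spin -7.0
64 [-0.01 -2.09 -3.26] spin -8.0
72 [-0.01 -2.57 -3.45] spin -9.0
80 [-0.01 -3.06 -3.56] spin -10.0
88 [-0.01 -3.57 -3.61] spin -11.0
96 [-0.01 -4.08 -3.59] spin -12.0
104 [-0.01 -4.58 -3.49] spin -13.0
```

```bash
python3 -m crank '[{"x":0,"y":-0.04,"z":-0.51,"spin":-1,"grip":0.37},{"x":0,"y":-0.15,"z":-1.01,"spin":-2,"grip":0.37},{"x":0,"y":-0.33,"z":-1.48,"spin":-3,"grip":0.37},{"x":0,"y":-0.58,"z":-1.93,"spin":-4,"grip":0.37},{"x":0,"y":-0.88,"z":-2.34,"spin":-5,"grip":0.37},{"x":0,"y":-1.24,"z":-2.7,"spin":-6,"grip":0.37},{"x":0,"y":-1.65,"z":-3.01,"spin":-7,"grip":0.37},{"x":0,"y":-2.09,"z":-3.26,"spin":-8,"grip":0.37},{"x":0,"y":-2.57,"z":-3.45,"spin":-9,"grip":0.37},{"x":0,"y":-3.06,"z":-3.56,"spin":-10,"grip":0.37}]'
python3 - <<'E'
from h import *
s,R,p=st(); print(R.round(3).tolist(), s['joint_positions'].round(2))
S=np.array([577,134.]); q=p[:2]-S; r=np.hypot(*q); print(r,np.degrees(np.arctan2(q[1],q[0])))
for a in np.arange(4,29,4):
    c,si=np.cos(np.radians(a)),np.sin(np.radians(a))
    d=np.array([[c,-si],[si,c]])@q-q
    t=R.T@np.array([d[0],d[1],0])/25
    print(a,t.round(2),'spin',-a/8)
snap('wrist','w4')
E
```

```text
clock: 5.85
eef_pos: [494.2, 171.6, 125.1]
ee_rot: [-0.633, 1.566, 0.512]
contact_force: [0.1, 3.4, -0.5]
width: 32.0
[[0.004, -0.91, 0.414], [0.002, 0.414, 0.91], [-1.0, -0.003, 0.004]] [-0.39  0.49 -0.01  2.    0.    0.65  0.75]
90.97529682454106 155.58531115922932
4 [-0.   -0.01 -0.25] spin -0.5
8 [-0.   -0.04 -0.51] spin -1.0
12 [-0.   -0.08 -0.76] spin -1.5
16 [-0.   -0.14 -1.  ] spin -2.0
20 [-0.   -0.22 -1.24] spin -2.5
24 [-0.   -0.32 -1.48] spin -3.0
28 [-0.01 -0.43 -1.71] spin -3.5
```

View pics/w4.png

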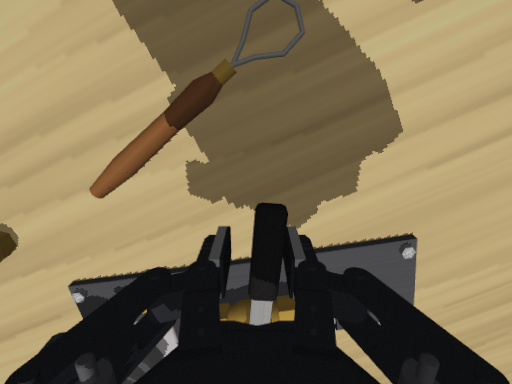

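The lever (268,250) is being pushed by the right-hand finger and still needs about 10–13°. I continue in steps, watching the force.

```bash
python3 -m crank '[{"x":0,"y":-0.04,"z":-0.51,"spin":-1,"grip":0.37},{"x":0,"y":-0.08,"z":-0.76,"spin":-1.5,"grip":0.37},{"x":0,"y":-0.1,"z":-0.85,"spin":-1.5,"grip":0.37}]'; python3 -m crank '[{"x":0,"y":0,"z":-0.1,"spin":0,"grip":0.37},{"x":0,"y":0,"z":-0.1,"spin":0,"grip":0.37}]';python3 -m crank '[{"x":0,"y":0,"z":-0.1,"spin":0,"grip":0.37},{"x":0,"y":0,"z":-0.1,"spin":0,"grip":0.37}]'
```

```text
clock: 6.28
eef_pos: [488.0, 150.4, 126.0]
ee_rot: [-0.868, 1.564, 0.489]
contact_force: [-0.6, 12.0, 1.1]
width: 31.8
clock: 6.52
eef_pos: [488.0, 150.0, 126.8]
ee_rot: [-0.74, 1.561, 0.616]
contact_force: [-0.0, 12.5, -6.0]
width: 31.6
clock: 6.78
eef_pos: [488.0, 149.7, 127.6]
ee_rot: [-0.674, 1.559, 0.68]
contact_force: [1.9, 13.9, -8.6]
width: 31.8
```

Run:
```python
from h import *
s,R,p=st(); print(R.round(3).tolist())
snap('wrist','w5'); snap('top','t5'); rep('wrist',['lever_grip','valve_stem']); rep('top',['lever_grip'])
```

```text
[[0.01, -0.976, 0.215], [0.008, 0.215, 0.976], [-1.0, -0.008, 0.01]]
wrist lever_grip []
wrist valve_stem []
top lever_grip []
```

View pics/w5.png

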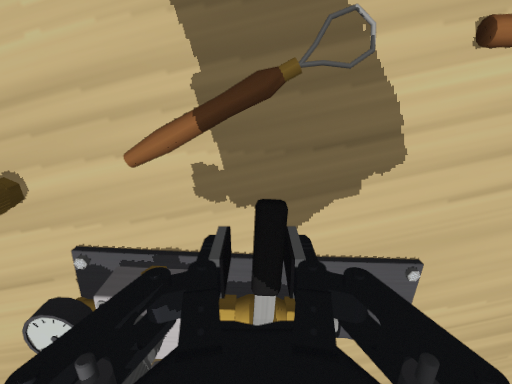

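```bash
python3 -m crank '[{"x":0,"y":0,"z":0.22,"spin":0,"grip":0.4},{"x":-0.5,"y":0,"z":0.22,"spin":0,"grip":0.4},{"x":-2,"y":0,"z":0.22,"spin":0,"grip":0.6},{"x":-4,"y":0.5,"z":0.2,"spin":0,"grip":0.8},{"x":-5.5,"y":0.5,"z":0.2,"spin":0,"grip":0.9},{"x":-5.5,"y":0.5,"z":0.2,"spin":0,"grip":0.9}]'
python3 - <<'E'
from h import *
s,R,p=st(); print(R.round(3).tolist(),s['contact_force'])
im,d=snap('wrist','w6'); rep('wrist',['lever_grip','valve_stem','sleeve_grip','plug_top','outlet'])
E
```

```text
clock: 7.78
eef_pos: [476.6, 156.3, 268.7]
ee_rot: [-0.796, 1.553, 0.557]
contact_force: [0.4, -0.4, -0.5]
width: 76.8
[[0.015, -0.976, 0.217], [0.009, 0.217, 0.976], [-1.0, -0.013, 0.012]] [ 0.38594218 -0.41736303 -0.51963066]
wrist lever_grip [([491.4, 156.4, 58.2], 0.83)]
wrist valve_stem [([575.6, 134.8, 62.6], 0.81), ([641.4, 6.8, -0.9], 0.62)]
wrist sleeve_grip []
wrist plug_top []
wrist outlet [([546.1, 42.9, 1.3], 0.8)]
```

View pics/w6.png

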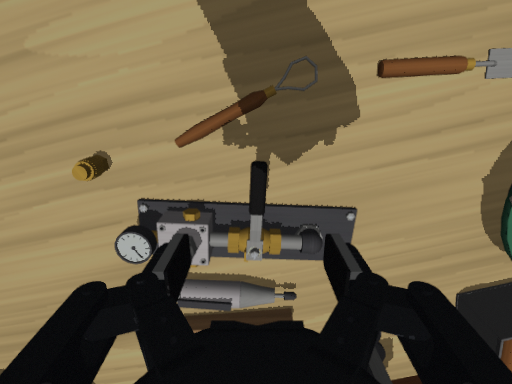

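The wrist image shows the lever from stem (255,251) to tip (259,163), square across the pipe. I'll check the angle numerically.

Run:
```python
from h import *
cal=robot.calibration('wrist')
im=cv2.imread('pics/w6.png'); 
crop=im[140:280,110:370]; cv2.imwrite('pics/w6c.png',cv2.resize(crop,None,fx=3,fy=3,interpolation=2))
# black grip pixels
g=im.max(2); m=np.zeros_like(g); m[160:214,245:272]=(g[160:214,245:272]<45)
ys,xs=np.nonzero(m); P=np.array([topix(cal,(x,y),67.5)[:2] for x,y in zip(xs,ys)])
vx,vy,x0,y0=cv2.fitLine(P.astype(np.float32),cv2.DIST_HUBER,0,.01,.01).ravel(); print('lever',np.degrees(np.arctan2(vy,vx)),P.mean(0))
a=topix(cal,(138,200),8);b=topix(cal,(356,208),8); d=(b-a); print('plate',np.degrees(np.arctan2(d[1],d[0])),np.hypot(*d[:2]),a,b)
```

```text
lever -15.433278 [488.01833408 157.05362187]
plate 75.09053298484652 291.2745506132879 [490.33225762  -5.1172993    8.        ] [565.2750046  276.35107994   8.        ]
```

View pics/w6c.png

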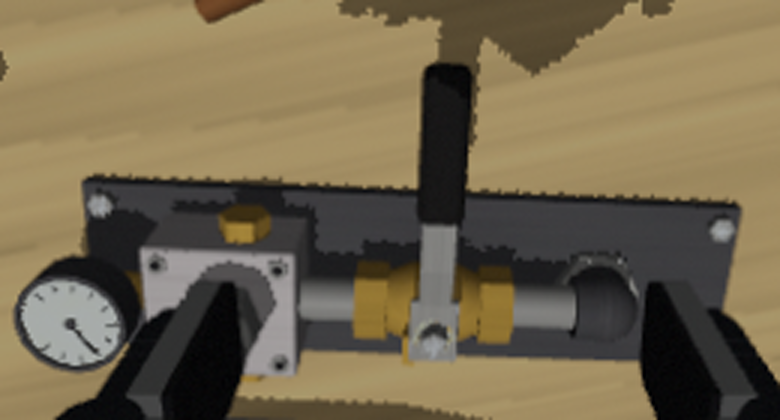

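```bash
python3 -m crank '[{"x":0.3,"y":-1.3,"z":-1.2,"spin":0,"grip":0.95},{"x":0.8,"y":-2.6,"z":-2.4,"spin":0,"grip":0.95},{"x":1.6,"y":-3.9,"z":-3.6,"spin":0,"grip":0.95},{"x":1.6,"y":-3.93,"z":-3.58,"spin":0,"grip":0.95},{"x":1.6,"y":-3.93,"z":-3.58,"spin":0,"grip":0.95}]'
python3 - <<'E'
from h import *
s,R,p=st(); print(R.round(3).tolist(),s['joint_positions'].round(2))
im,d=snap('wrist','w7'); rep('wrist',['sleeve_grip','plug_top','outlet','valve_stem'])
snap('top','t7');rep('top',['sleeve_grip','plug_top']);
E
```

```text
clock: 8.7
eef_pos: [552.0, 48.2, 223.5]
ee_rot: [-0.533, 1.561, 0.821]
contact_force: [0.2, 0.4, 0.3]
width: 81.2
[[0.007, -0.976, 0.215], [0.007, 0.216, 0.976], [-1.0, -0.005, 0.009]] [-0.14  0.38 -0.    1.87 -0.01  0.88  1.22]
wrist sleeve_grip [([551.4, 49.5, 93.0], 0.84)]
wrist plug_top [([436.5, -43.3, 0.1], 0.51), ([489.9, 156.5, 58.7], 0.33)]
wrist outlet [([547.8, 45.3, -0.2], 0.6)]
wrist valve_stem [([572.6, 130.6, 60.1], 0.71)]
top sleeve_grip []
top plug_top []
```

View pics/w7.png

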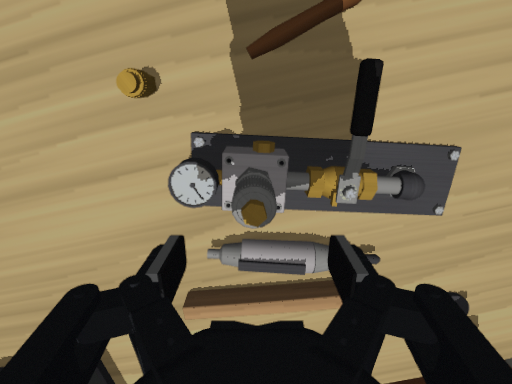

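The image shows the coupler's sleeve at (254,200) with the plug's top at (255,213), between the fingers.

Run:
```python
from h import *
cal=robot.calibration('wrist'); im=cv2.imread('pics/w7.png')
c=im[150:240,200:310]; cv2.imwrite('pics/w7c.png',cv2.resize(c,None,fx=6,fy=6,interpolation=2))
print(topix(cal,(255,213),118))
_,d=robot.get_image('wrist')
# point cloud of sleeve/plug
R,t=np.array(cal['R']),np.array(cal['t']); P=[]
for v in range(150,240):
  for u in range(200,310):
    z=d[v,u]
    if z<=0: continue
    a=topix(cal,(u,v),0); c0=-R.T@t; dr=a-c0; dr/= (R@dr)[2]; P.append(c0+dr*z)
P=np.array(P); 
for lo,hi in [(112,125),(100,111),(75,100)]:
    q=P[(P[:,2]>lo)&(P[:,2]<hi)]; print(lo,len(q),q.mean(0).round(1),q.min(0).round(1),q.max(0).round(1))
```

```text
[552.53132183  48.53973011 118.        ]
112 513 [552.   47.5 117.8] [543.1  38.7 112.2] [562.5  56.  119.7]
100 1040 [549.1  48.3 105.7] [535.1  29.9 100. ] [570.7  65.  111. ]
75 354 [539.1  50.4  88.4] [535.1  30.9  75.1] [552.1  65.1 100. ]
```

View pics/w7c.png

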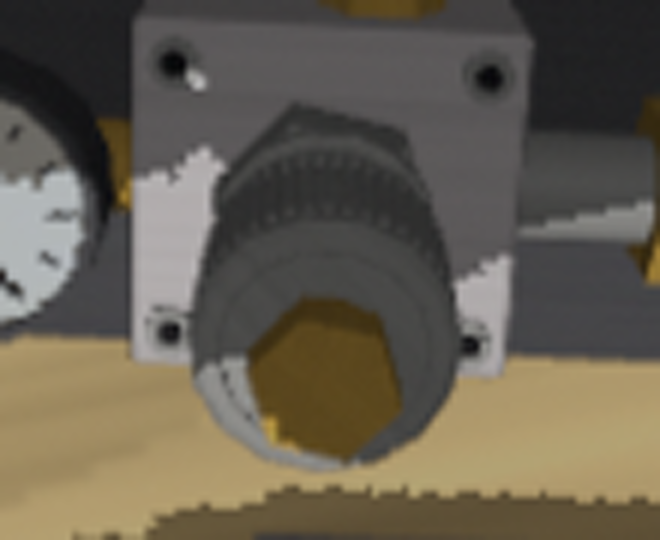

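```bash
python3 -m crank '[{"x":1,"y":0,"z":-0.04,"spin":0,"grip":0.95},{"x":2,"y":0,"z":-0.04,"spin":0,"grip":0.9},{"x":2.8,"y":0,"z":-0.04,"spin":0,"grip":0.85},{"x":3.18,"y":0,"z":-0.04,"spin":0,"grip":0.8},{"x":3.18,"y":0,"z":-0.04,"spin":0,"grip":0.6},{"x":3.18,"y":0,"z":-0.04,"spin":0,"grip":0.5}]' 40
python3 - <<'E'
from h import *
s,R,p=st(); print(R.round(3).tolist())
snap('wrist','w8'); snap('scene','s8')
E
```

```text
clock: 9.9
eef_pos: [553.1, 47.7, 145.5]
ee_rot: [-0.691, 1.559, 0.663]
contact_force: [-0.5, 0.9, 0.1]
width: 42.7
[[0.009, -0.977, 0.215], [0.007, 0.215, 0.977], [-1.0, -0.008, 0.009]]
```

View pics/w8.png

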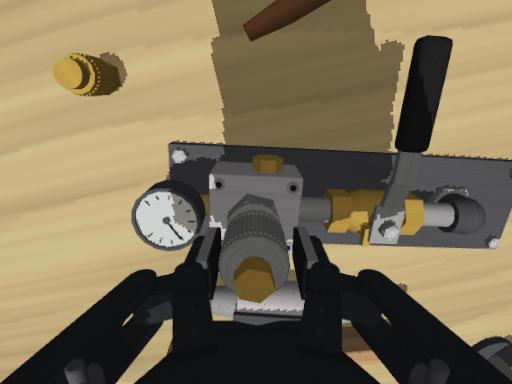

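View pics/s8.png

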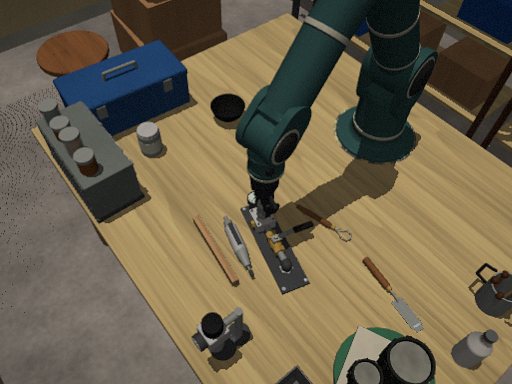

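The sleeve (254,250) is centred between the pads, and the lever is still square at (425,95). I close.

```bash
python3 -m crank '[{"x":0,"y":0,"z":0,"spin":0,"grip":0.4},{"x":0,"y":0,"z":0,"spin":0,"grip":0.3},{"x":0,"y":0,"z":0,"spin":0,"grip":0.3},{"x":0,"y":0,"z":0,"spin":0,"grip":0.3}]' 60; python3 -m crank '[{"x":0.05,"y":0,"z":0,"spin":0,"grip":0.3},{"x":0.1,"y":0,"z":0,"spin":0,"grip":0.3},{"x":0.1,"y":0,"z":0,"spin":0,"grip":0.3}]'
```

```text
clock: 10.5
eef_pos: [552.9, 46.6, 145.9]
ee_rot: [-0.757, 1.56, 0.596]
contact_force: [-2.5, -7.3, 3.3]
width: 34.4
clock: 10.88
eef_pos: [552.9, 46.5, 143.9]
ee_rot: [-0.768, 1.56, 0.585]
contact_force: [-6.8, -2.4, 11.8]
width: 34.6
```

```bash
python3 -m crank '[{"x":0.06,"y":0,"z":0,"spin":0.7,"grip":0.3},{"x":0.06,"y":0,"z":0,"spin":1.4,"grip":0.3},{"x":0.06,"y":0,"z":0,"spin":2,"grip":0.3},{"x":0.06,"y":0,"z":0,"spin":2,"grip":0.3}]'; python3 -c "
from h import *
s,R,p=st(); print(R.round(3).tolist(), s['torque'].round(2), np.degrees(np.arctan2(R[1,2],R[0,2])))"
```

```text
clock: 11.38
eef_pos: [552.7, 46.1, 142.6]
ee_rot: [-0.523, 1.56, 0.549]
contact_force: [-4.9, -4.9, 6.5]
width: 34.6
[[0.009, -0.878, 0.478], [0.005, 0.479, 0.878], [-1.0, -0.005, 0.009]] [-0.91  0.92 -0.01] 61.41185882336082
```

```bash
python3 -m crank '[{"x":0.06,"y":0,"z":0,"spin":0.5,"grip":0.3},{"x":0.06,"y":0,"z":0,"spin":1,"grip":0.3},{"x":0.06,"y":0,"z":0,"spin":1,"grip":0.3}]';python3 -m crank '[{"x":0.05,"y":0,"z":0,"spin":0.5,"grip":0.3},{"x":0.05,"y":0,"z":0,"spin":1,"grip":0.3},{"x":0.05,"y":0,"z":0,"spin":1,"grip":0.3}]'
```

```text
clock: 11.75
eef_pos: [552.6, 45.9, 141.3]
ee_rot: [-0.407, 1.561, 0.524]
contact_force: [-4.5, -3.4, 7.2]
width: 34.2
clock: 12.12
eef_pos: [552.5, 45.6, 140.3]
ee_rot: [-0.288, 1.561, 0.502]
contact_force: [-5.5, -2.6, 7.9]
width: 34.7
```

```bash
python3 -m crank '[{"x":0.06,"y":0,"z":0,"spin":0,"grip":0.3},{"x":0.12,"y":0,"z":0,"spin":0,"grip":0.3},{"x":0.12,"y":0,"z":0,"spin":0,"grip":0.3}]'; python3 -c "
from h import *
s,R,p=st(); print(R.round(3).tolist(), s['torque'].round(2), np.degrees(np.arctan2(R[1,2],R[0,2])))"
```

```text
clock: 12.5
eef_pos: [552.6, 45.6, 138.1]
ee_rot: [-0.287, 1.561, 0.503]
contact_force: [-9.7, -2.9, 17.9]
width: 34.8
[[0.009, -0.71, 0.704], [0.005, 0.704, 0.71], [-1.0, -0.003, 0.01]] [-0.39  1.83  0.04] 45.267884937855335
```

```bash
python3 -m crank '[{"x":0.08,"y":0,"z":0,"spin":0,"grip":0.3},{"x":0.08,"y":0,"z":0,"spin":0,"grip":0.3}]'
python3 - <<'E'
from h import *
s,R,p=st(); cal=robot.calibration('wrist')
im,d=snap('wrist','w9'); c=im[150:330,170:350]; cv2.imwrite('pics/w9c.png',cv2.resize(c,None,fx=3.3,fy=3.3,interpolation=2)[:,:,::-1])
R,t=np.array(cal['R']),np.array(cal['t']); P=[];c0=-R.T@t
for v in range(180,320):
  for u in range(215,300):
    z=d[v,u]
    if z<=0: continue
    dr=topix(cal,(u,v),0)-c0; dr/= (R@dr)[2]; P.append(c0+dr*z)
P=np.array(P); P=P[(np.hypot(P[:,0]-552.5,P[:,1]-47.8)<18)]
h,e=np.histogram(P[:,2],bins=np.arange(50,130,2)); print([(int(a),int(b)) for a,b in zip(e,h) if b])
E
```

```text
clock: 12.75
eef_pos: [552.7, 45.5, 137.9]
ee_rot: [-0.273, 1.56, 0.517]
contact_force: [-16.9, -2.8, 37.8]
width: 34.5
[(50, 58), (52, 52), (54, 58), (56, 45), (58, 40), (60, 70), (62, 63), (64, 36), (66, 75), (68, 82), (70, 69), (72, 84), (74, 89), (76, 91), (78, 99), (80, 93), (82, 99), (84, 105), (86, 122), (88, 115), (90, 156), (92, 101), (94, 124), (96, 924), (98, 567), (100, 409), (102, 497), (104, 87), (106, 64), (108, 18), (110, 100), (112, 124), (114, 123), (116, 572), (118, 749)]
```

View pics/w9c.png

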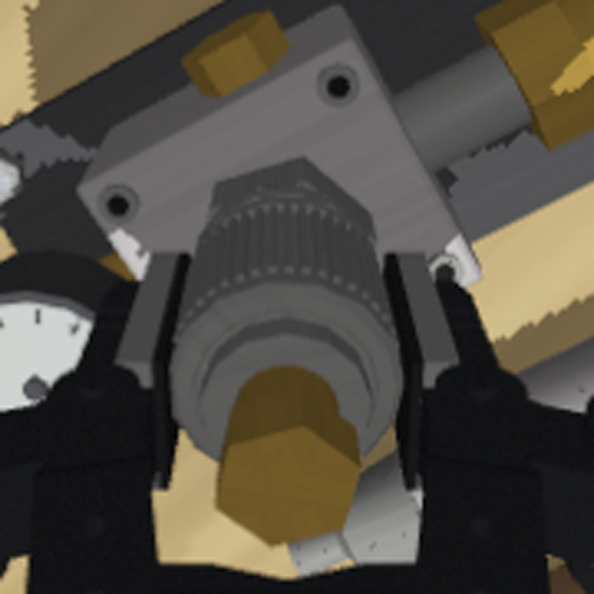

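The sleeve's top has come down to about 97–98 mm (it was 105.7), the coupler's ring now shows above it, and the force rises against a hard stop: it's home. I ease the push a little and check that it holds.

```bash
python3 -m crank '[{"x":0.05,"y":0,"z":0,"spin":0,"grip":0.3},{"x":0.05,"y":0,"z":0,"spin":0,"grip":0.3},{"x":0.05,"y":0,"z":0,"spin":0,"grip":0.3},{"x":0.05,"y":0,"z":0,"spin":0,"grip":0.3},{"x":0.05,"y":0,"z":0,"spin":0,"grip":0.3},{"x":0.05,"y":0,"z":0,"spin":0,"grip":0.3}]'
python3 - <<'E'
from h import *
im,d=snap('wrist','w10'); s,R,p=st(); print(s['contact_force'],p,s['width'])
rep('wrist',['lever_grip','valve_stem'])
cal=robot.calibration('wrist');R,t=np.array(cal['R']),np.array(cal['t']); P=[];c0=-R.T@t
for v in range(180,320):
  for u in range(215,300):
    z=d[v,u]
    if z<=0: continue
    dr=topix(cal,(u,v),0)-c0; dr/= (R@dr)[2]; P.append(c0+dr*z)
P=np.array(P); P=P[(np.hypot(P[:,0]-552.5,P[:,1]-47.8)<18)]
h,e=np.histogram(P[:,2],bins=np.arange(90,122,1)); print([(int(a),int(b)) for a,b in zip(e,h) if b])
E
```

```text
clock: 13.55
eef_pos: [552.6, 45.5, 138.0]
ee_rot: [-0.258, 1.56, 0.532]
contact_force: [-14.4, -1.8, 31.1]
width: 34.3
[-14.30179237  -2.02654556  31.38643142] [552.63476259  45.48200652 137.96369139] 34.64739360578433
wrist lever_grip [([492.4, 157.8, 60.1], 0.72)]
wrist valve_stem [([574.6, 134.9, 56.9], 0.9)]
[(90, 61), (91, 79), (92, 73), (93, 42), (94, 56), (95, 68), (96, 196), (97, 685), (98, 509), (99, 84), (100, 83), (101, 347), (102, 391), (103, 97), (104, 44), (105, 36), (106, 40), (107, 23), (108, 7), (109, 14), (110, 43), (111, 53), (112, 60), (113, 61), (114, 64), (115, 65), (116, 82), (117, 527), (118, 664), (119, 47), (120, 1)]
```

View pics/w10.png

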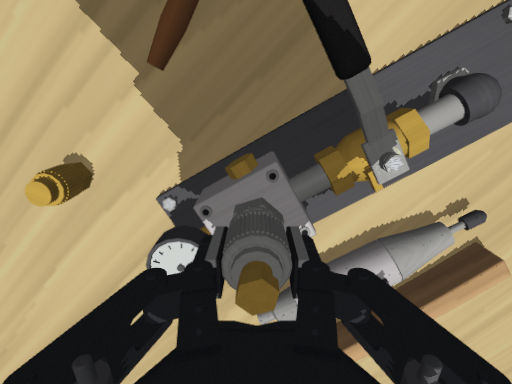

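The image shows the sleeve held low at (257,245), the lever still across the pipe at (345,60), and everything else undisturbed. Handing in.

```bash
python3 -c "
from h import *
print(robot.job_done()); s,R,p=st(); print(s['clock'],p,s['contact_force'],s['width'])"
```

```text
the job is handed in; nothing more can be done
None
the job is handed in; nothing more can be done
```

The valve lever is shut, and the job was handed in at about 13.7 s of the 54 s allowed, with the gripper still holding the sleeve home.

- **Lever:** I swung it to its stop with the fingers straddling the grip. It measured 164.6° against 164.5–165.1° expected for square across the pipe, and it was still there in the last picture.
- **Sleeve:** I gripped it with 60 N and turned it about 0.56 rad clockwise under a light press until the keyway dropped over the pin. I then pushed it down. The tool had dropped 7.9 mm, the sleeve's top went from about 106 to 98 mm above the bench, and the force then rose sharply against the shoulder.
- **Hold:** The last reading was about 31 N downward push, steady over 0.75 s.
- **Rest of the bench:** The last pictures showed nothing else moved.

**Checks that failed or disagreed:**
- My first move call was refused because its rows lacked a key; nothing moved.
- The networks missed some parts in single views while the arm hid them.
- There is a 14 N sideways force while holding, because the tool sits slightly off-centre and tilted by about 0.6°.
- The width reads 34.5 mm on the 36 mm sleeve.
- No state could be read after handing in.

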